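Find the heavy side of a sander wheel

TASK

Lift the plywood drive wheel of the belt sander, with its axle bar, out of the wooden box, lay the bar flat across the balancing stand with each end down in the slot of an upright, and let go of it there without dropping it. The wheel is heavier on one side, which does not show, and its stiff greased bearing never brings that side right to the bottom: turn it by hand and feel which way it wants to fall until you know where the heavy side is, then turn the heavy side straight down and finish there, holding the wheel still by its rim for marking, its axle still in the slots. Leave the other things on the bench where they are.

Things in the scene. Friction and masses are not known exactly. Their poses are not given: they have to be found in the camera images.
- stand: Balancing stand, fixed: plywood base 166x120x18 mm, two uprights (16 mm thick, 64 mm wide, tops 108 mm high) centred at x = -60 and +60 mm. Each has a slot open at the top and along x, 21 mm wide, centred on y = 0, its floor 85 mm high. Origin: centre of the base's underside; x runs from upright to upright. An axle bar lying in both slots has its centre 91 mm above the origin.
- box: Open wooden box, fixed, 166x170 mm, in which the wheel waits: end boards 84 mm high at x = -66 and +66 mm with slots 26 mm wide that steady the bar; low sides 46 mm high. The wheel stands on two chocks and cannot turn. Origin: under its centre, x from end board to end board. Behind the work a wall shelf's front edge hangs over the bench at world x = 0.62 m, 0.29 to 0.32 m up: keep the wrist clear.
- axle: Flat steel axle bar 176x18x12 mm (x, y, z), loose, with the wheel in its middle; bar and wheel weigh 0.75 kg. Origin: centre of the bar and of the wheel; x along the bar, z up in the box. In the box the origin is 76 mm above the bench. Two collars 29 mm across beside the hub reach 31 mm out from the centre.
- wheel (a joint): Turn of the wheel on the axle bar in rad, without limit, positive right-handed about the bar's x axis; 0 with the index line at the bar's +z. A weight hidden in the wheel (insert_c0; its x axis points from the axle to it) gives at most 47 to 77 mN m, the bearing drags 25 mN m plus 12 per rad/s: left alone the wheel stays within 20 to 32 degrees of heavy side down, or of heavy side up; elsewhere it falls to the edge of that band.
- index_mark (a point): Point on the rim's outer face, mid thickness, at the dark index line drawn across the rim and along a radius on both faces. It says nothing of the heavy side. The wheel: plywood disc 120 mm in diameter, 22 mm thick, axis along the bar, flat faces; hub flanges 46 mm across stand 5 mm proud of each face, bearing housings 34 mm across 10 mm proud.
- masking_tape: Bystander, loose: roll of masking tape lying flat, 104 mm across, 25 mm high. Origin under its middle.
- block_plane: Bystander, loose: steel block plane, 50x169x51 mm, long along its y. Origin under its middle.
- tape_measure: Bystander, loose: yellow tape measure lying flat, 66x86x38 mm. Origin under its middle.
- sanding_block: Bystander, loose: cork sanding block, 64x110x32 mm, long along its y. Origin under its middle.
- wood_knob: Bystander, loose: turned wooden knob, 34 mm across, 37 mm high. Origin under its middle.
- marking_gauge: Bystander, loose: beech marking gauge, 54x210x72 mm, long along its y. Origin under its middle.

How it is judged:
By the outcome, as a careful person would: the job done as asked, in the order asked, and still so for the second after the job is handed in, while the arm keeps its last pose, push and grip.
It also fails if it takes over 69 s, if anything falls off the work surface, if the arm or the gripper's body presses on something with over 40 N, if the wrist force passes 120 N, or if a joint passes its speed limit or range.

ROBOT

A 7-joint arm with a two-finger parallel gripper is mounted at the origin on a cart in front of the work surface, level with it; the furniture and walls round the work are solid. World frame = base frame: x ahead of the robot, y to its left, z up, the work surface at z = 0. Lengths are in m, angles in rad, forces in N, time in s.
With the tool pointing down it reaches from about 0.4 to 0.875 m from the base axis. Payload 6.5 kg.
Tool frame: the origin (TCP) lies at the very end of the fingers, on their centre line; the grasp point (between the pads) lies 19 mm behind it; z points along the fingers, y is the line along which they close (so a half turn about z gives the same grasp; the last joint's range is limited). The gripper opens to 85 mm and grips with 20 to 120 N. Pads are 22 mm wide; open, the fingers measure 114 mm over their backs; the gripper's body (76 mm by 85 mm) begins 54 mm behind the grasp point. The pads swing forward as they close: fully open they stand 13 mm farther back than shut.
Start: joints at [-1.254, 0.536, -0.004, 1.538, 0.003, 1.067, -0.071], TCP at [0.243, 0.603, 0.231] pointing down, gripper open.
Joint ranges: [-2.7, 2.7], [-0.37, 2.16], [-1.27, 1.26], [0.24, 2.4], [-1.31, 4.45], [0.19, 1.91], [-2.76, 2.76]. Speed limits (rad/s): [2.39, 2.39, 3.14, 3.14, 3.14, 3.14, 3.14].

INTERFACE

Orientations are given as a unit quaternion [w, x, y, z].
In Python, from cell import robot, get_image, get_calibration, look_for, landmark_of gives the robot as it stands.
- The arm moves only by the shell command python3 -m inch 'ROWS' [FORCE]. ROWS is JSON, a list of rows, each an object of numbers: "jaw": the closure, from 0 (fully open) to 1 (shut); "x", "y", "z": the shift along the tool's x, y, z in units of 20 cm (1.0 is 20 cm); "turn": the turn about the tool's z in units of 0.08 rad (1.0 is 0.08 rad). A call has 1 to 5 rows; each row shifts and turns the commanded pose from where the row before left it, along the tool's axes as they then stand; what a row does not reach is not made up. A row lasts 1/8 s, in which the tool goes at most 62.5 mm and 10.7 degrees, less where a joint would pass 70% of its speed; a pose out of reach is approached as far as the arm can. A call with a number of a shift or a turn outside -1 to 1 is refused whole. A call with a gripper value outside its range is refused whole. The fingers move at their own pace and stop on an object; FORCE is the grip in N (left out, the last holds). Time passes only in rows, so rows that do not move let the fingers close. It gives the time, the measured TCP pose, the force, the opening and the grip force at its end, in the units of the state.
- robot.get_state(): the state, without advancing time (a new reading comes with each control period).
- get_image(name): name is "side" or "top"; returns (picture, depth): 480x640x3 uint8, red, green, blue; 480x640 float32, m along the optical axis (not along the pixel's ray), 0 where there is no reading.
- get_calibration(name): a dict with "fx", "fy", "cx", "cy" (pixels), "rvec" (rotation vector, rad) and "tvec" (3), from world to camera coordinates, as OpenCV has them. Camera axes: x right, y down, z forward; pixel columns grow to the right and rows downward; lengths in m; the calibration is good to about 2 mm. A picture is of the moment at which its call begins. get_calibration takes no time and is no camera call.
- robot.sign_off(): hands the job in; it is judged then, once.
Trained networks look in the newest picture that a camera, given by its name, has taken for a name from the list of things; names that differ only in an ending like _2 or _b are one class to them, and where a whole thing is asked for, a point or a joint stands for the part that bears it (a point fixed in the world has none). Each returns a list of dicts, best first, with "p" (0 to 1); they miss things now and then, are a little off and sometimes report something else, mostly with a low value. They report only what shows in the picture. A call takes as long as a camera call.
- look_for(name, camera): "bbox" ([left, top, right, bottom] as shares, 0 to 1, of the picture: columns of its width, rows of its height, round what is visible of it).
- landmark_of(name, camera): "point" ([row, column] as shares, 0 to 1, of the picture: columns of its width, rows of its height: a listed point, or the origin of a listed thing).
The state is a dict: "time": time; "qpos": joint angles; "dq": joint speeds; "joint_efforts": joint torques, N m; "tool_pos": TCP position; "orientation": TCP orientation; "force": force on the tool from outside, world axes, zero at the start; "torque": the same for the moment, N m; "opening": finger opening in m; "finger_force": force on a finger pad.
Only numpy, scipy, OpenCV 4.12 (cv2) and the standard library are available. Lean on these libraries where they do the work, as an engineer would, in place of code of your own. Each camera call takes 0.05 s, during which the arm holds its last target. There are 200 camera calls.

## Working session

There is one attempt and no reset: what is moved stays moved. The work goes in short steps, Python scripts to look and compute and a shell command to move; the robot and the scene stay as the last step left them, time stands still between calls to the robot, and variables do not carry over. Pictures are saved under pics/ and viewed, at most 10 in all, crops included, and the job is handed in when it is done.

```bash
ls; mkdir -p pics; cat > h.py <<'E'
import numpy as np, cv2
from cell import robot, get_image, get_calibration, look_for, landmark_of
def cal(n):
    c=get_calibration(n); K=np.array([[c['fx'],0,c['cx']],[0,c['fy'],c['cy']],[0,0,1]])
    return K,cv2.Rodrigues(np.array(c['rvec'],float))[0],np.array(c['tvec'],float).ravel()
def cloud(n,d):
    K,R,t=cal(n); v,u=np.mgrid[:480,:640]
    p=np.stack([(u-K[0,2])/K[0,0]*d,(v-K[1,2])/K[1,1]*d,d],-1)
    return (p-t)@R
def proj(n,P):
    K,R,t=cal(n); q=(R@np.atleast_2d(P).T).T+t; q=q@K.T; return q[:,:2]/q[:,2:]
def ray(n,uv):
    K,R,t=cal(n); o=-R.T@t; d=R.T@np.linalg.inv(K)@np.array([uv[0],uv[1],1]); return o,d/np.linalg.norm(d)
def at_z(n,uv,z):
    o,d=ray(n,uv); return o+d*(z-o[2])/d[2]
E
cat > a.py <<'E'
from h import *
for n in("side","top"):
    im,d=get_image(n); cv2.imwrite(f'pics/{n}0.png',im[...,::-1]); np.savez(f'{n}0.npz',im=im,d=d)
    K,R,t=cal(n); print(n,-R.T@t, R[2])
    for o in["stand","box","axle","wheel","index_mark"]:
        for r in landmark_of(o,n)[:2]: 
            uv=np.array([r['point'][1]*640,r['point'][0]*480]); print(o,round(r['p'],2),uv.round(), end=' ')
            c=cloud(n,d)[int(uv[1]),int(uv[0])]; print(c.round(3))
s=robot.get_state(); print(s)
E
python3 a.py
```

```text
pics
side [ 0.2910503  -1.30772469  0.94878206] [ 0.12561683  0.83129459 -0.54145148]
stand 0.91 [308. 244.] [0.487 0.153 0.017]
box 0.83 [327. 312.] [ 0.484 -0.227  0.035]
axle 0.63 [309. 243.] [0.494 0.156 0.018]
axle 0.56 [324. 287.] [ 0.478 -0.227  0.117]Traceback (most recent call last):
  File "a.py", line 6, in <module>
    for r in landmark_of(o,n)[:2]:
             ~~~~~~~~~~~^^^^^
ValueError: it knows: axle, block_plane, box, index_mark, marking_gauge, masking_tape, sanding_block, stand, tape_measure, wood_knob
```

```bash
sed -i 's/"wheel",//' a.py; python3 a.py
```

```text
side [ 0.2910503  -1.30772469  0.94878206] [ 0.12561683  0.83129459 -0.54145148]
stand 0.73 [308. 243.] [0.49  0.151 0.018]
box 0.63 [325. 311.] [ 0.479 -0.224  0.036]
axle 0.68 [324. 288.] [ 0.479 -0.223  0.114]
index_mark 0.64 [327. 272.] [ 0.491 -0.187  0.136]
index_mark 0.56 [338. 275.] [ 0.551 -0.059  0.031]
top [ 0.09030164 -0.02801222  1.66806552] [ 0.24888472  0.00099912 -0.9685326 ]
stand 0.72 [263. 264.] [0.48  0.173 0.017]
box 0.78 [374. 263.] [ 0.457 -0.167  0.088]
axle 0.95 [374. 258.] [ 0.471 -0.168  0.093]
index_mark 0.7 [358. 250.] [ 0.503 -0.124  0.083]
{'time': 0.7, 'qpos': array([-1.25421221,  0.53633977, -0.00437859,  1.53794025,  0.0025955 ,
        1.06731008, -0.07117852]), 'dq': array([-0.00210901, -0.00166854, -0.00016925,  0.00116816,  0.00037428,
        0.0015654 ,  0.00043857]), 'joint_efforts': array([ 1.94420945e-04, -5.83194816e+01,  1.04816437e+00, -2.59396881e+01,
        1.25948049e-02,  1.78355920e-03,  2.53345087e-05]), 'tool_pos': array([0.24278041, 0.60292986, 0.23131343]), 'orientation': array([1.83573765e-05, 1.90207302e-01, 9.81743949e-01, 1.88806720e-06]), 'force': array([-0.55517739,  1.15501748, -0.57098809]), 'torque': array([-0.02285908, -0.00729841, -0.01805643]), 'finger_force': 0.0, 'opening': 0.08528144092094674}
```

View pics/side0.png

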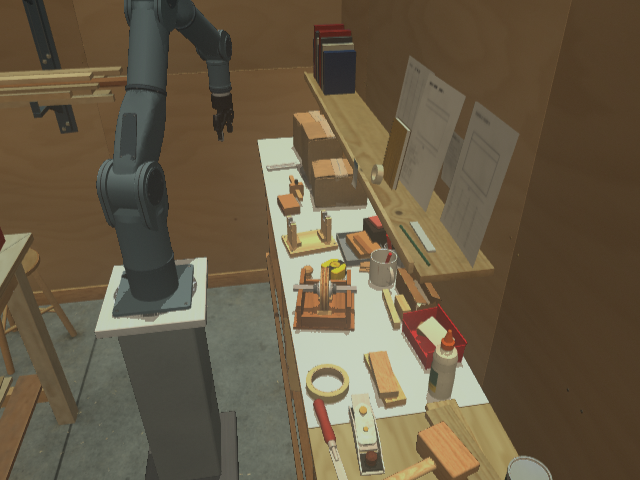

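```bash
ls pics
```

```text
side0.png
top0.png
```

View pics/top0.png

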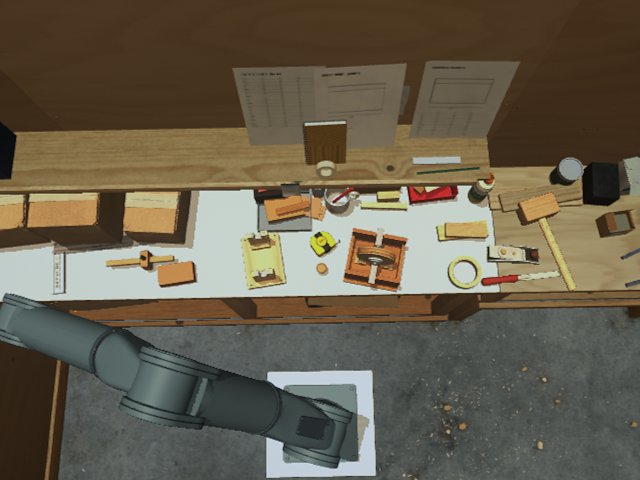

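The side view shows the stand at about (308,240) and the box with the wheel at (325,295). In the top view they are at (263,262) and (375,260), and both lie roughly along world x. Next I fit exact poses from depth.

```bash
cat > b.py <<'E'
from h import *
D={n:np.load(n+'0.npz') for n in("side","top")}
C={n:(cloud(n,D[n]['d']),D[n]['d']>0,D[n]['im']) for n in D}
def sel(n,x0,x1,y0,y1,z0,z1):
    c,m,im=C[n]; k=m&(c[...,0]>x0)&(c[...,0]<x1)&(c[...,1]>y0)&(c[...,1]<y1)&(c[...,2]>z0)&(c[...,2]<z1); return c[k]
for n in C:
    p=sel(n,.3,.6,-.4,.3,-.02,.02); print(n,'table z',np.median(p[:,2]))
    for nm,b in dict(stop=(.36,.6,.08,.26,.098,.125),sbase=(.36,.6,.05,.28,.010,.026),wheel=(.36,.6,-.28,-.07,.1,.16),box=(.33,.6,-.32,-.04,.03,.095),boxtop=(.33,.6,-.32,-.04,.07,.095)).items():
        p=sel(n,*b)
        if len(p)<5: print(nm,len(p)); continue
        r=cv2.minAreaRect(p[:,:2].astype(np.float32)*1000)
        print(nm,len(p),p.mean(0).round(4),'rect',np.round(r[0],1),np.round(r[1],1),round(r[2],1),'zmax',p[:,2].max().round(4))
        if nm in('stop',):
            for s in (p[p[:,0]<.48],p[p[:,0]>.48]): print('   up',len(s),s.mean(0).round(4),s.min(0).round(4),s.max(0).round(4))
K,R,t=cal('top');print(K)
im=C['top'][2]
a=cv2.resize(im[225:300,235:295],None,fx=6,fy=6,interpolation=cv2.INTER_CUBIC);b=cv2.resize(im[225:300,335:415],None,fx=6,fy=6,interpolation=cv2.INTER_CUBIC)
cv2.imwrite('pics/z0.png',np.hstack([a,b])[:450,:800,::-1])
E
python3 b.py
```

```text
side table z -0.00011042697562472337
stop 112 [0.4956 0.1667 0.1046] rect [495.7 171.1] [136.7  72.2] 8.6 zmax 0.1109
   up 56 [0.4366 0.1565 0.1047] [0.4255 0.127  0.098 ] [0.4474 0.1978 0.1107]
   up 56 [0.5545 0.1769 0.1045] [0.5422 0.1432 0.0982] [0.5661 0.212  0.1109]
sbase 795 [0.4977 0.1535 0.0169] rect [500.5 148.7] [189.7 194.7] 88.1 zmax 0.0257
wheel 228 [ 0.4832 -0.2036  0.1222] rect [ 488.7 -186.5] [102.3  25.5] 76.4 zmax 0.1387
box 1582 [ 0.4837 -0.1983  0.0628] rect [ 488.8 -160.4] [243.5 174.7] 88.7 zmax 0.0948
boxtop 796 [ 0.4836 -0.1921  0.0815] rect [ 487.5 -180.9] [177.3 174.8] 78.7 zmax 0.0948
top table z -0.0002540690048958659
stop 167 [0.4877 0.1722 0.1058] rect [490.  172.8] [137.3  63.6] 8.8 zmax 0.1144
   up 86 [0.4303 0.163  0.1062] [0.4185 0.1317 0.0986] [0.4427 0.1948 0.1144]
   up 81 [0.5485 0.1819 0.1054] [0.5374 0.1514 0.098 ] [0.5624 0.2121 0.1135]
sbase 1453 [0.4907 0.1678 0.0171] rect [490.7 163.8] [221.5 215.6] 89.4 zmax 0.026
wheel 324 [ 0.4798 -0.1787  0.1222] rect [ 480.3 -179.1] [108.5  27.9] 78.3 zmax 0.1417
box 1515 [ 0.4817 -0.1757  0.0665] rect [ 482.8 -157.3] [232.3 174.3] 88.6 zmax 0.0949
boxtop 839 [ 0.4787 -0.1782  0.0817] rect [ 482.6 -178.6] [169.1 176.6] 77.8 zmax 0.0949
[[538.0260131    0.         326.01043318]
 [  0.         538.0260131  251.21628263]
 [  0.           0.           1.        ]]
```

```bash
ls pics/z0.png; python3 -m inch --help 2>&1 | head -5
```

```text
pics/z0.png
invalid input: not JSON, or not a number
```

View pics/z0.png

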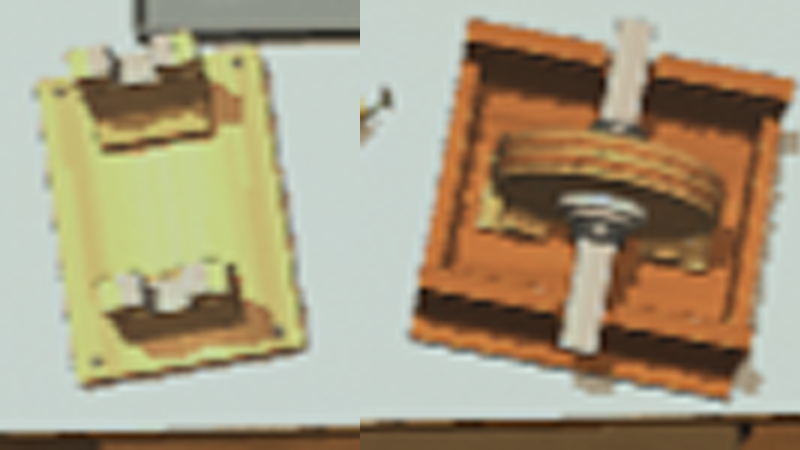

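The crop shows the stand slots in line at yaw about +8.7°. The bar in the box lies at yaw about -11.7°, with the wheel between the chocks. Now I approach.

```bash
cat > plan.py <<'E'
import sys,json,numpy as np
from cell import robot
# usage: plan.py x y z yawdeg(tool y axis) nrows
s=robot.get_state();w,a,b,c=s['orientation'];p=np.array(s['tool_pos'])
yaw=np.arctan2(1-2*(a*a+c*c),2*(a*b-c*w))
x,y,z,yd=map(float,sys.argv[1:5]);n=int(sys.argv[5])
dy=(np.radians(yd)-yaw+np.pi/2)%np.pi-np.pi/2
if len(sys.argv)>6: dy=(np.radians(yd)-yaw+np.pi)%(2*np.pi)-np.pi
print('t',round(s['time'],2),'pos',p.round(4),'yaw',np.degrees(yaw).round(2),'tilt',np.degrees(2*np.hypot(w,c)).round(2))
d=(np.array([x,y,z])-p)/n
for i in range(n):
    f=yaw+dy*i/n
    ty=np.array([np.cos(f),np.sin(f)]); tx=np.array([-np.sin(f),np.cos(f)]); tx=-np.array([ty[1],-ty[0]])
    print(json.dumps(dict(x=round(d[:2]@tx/.2,4),y=round(d[:2]@ty/.2,4),z=round(-d[2]/.2,4),turn=round(-dy/n/.08,3))))
E
python3 plan.py .4845 -.180 .235 -11.7 20
```

```text
t 0.7 pos [0.2428 0.6029 0.2313] yaw 68.07 tilt 0.0
{"x": -0.1292, "y": -0.159, "z": -0.0009, "turn": 0.87}
{"x": -0.1399, "y": -0.1496, "z": -0.0009, "turn": 0.87}
{"x": -0.15, "y": -0.1395, "z": -0.0009, "turn": 0.87}
{"x": -0.1593, "y": -0.1288, "z": -0.0009, "turn": 0.87}
{"x": -0.1679, "y": -0.1174, "z": -0.0009, "turn": 0.87}
{"x": -0.1756, "y": -0.1054, "z": -0.0009, "turn": 0.87}
{"x": -0.1826, "y": -0.0929, "z": -0.0009, "turn": 0.87}
{"x": -0.1886, "y": -0.08, "z": -0.0009, "turn": 0.87}
{"x": -0.1937, "y": -0.0667, "z": -0.0009, "turn": 0.87}
{"x": -0.1979, "y": -0.0531, "z": -0.0009, "turn": 0.87}
{"x": -0.2011, "y": -0.0392, "z": -0.0009, "turn": 0.87}
{"x": -0.2033, "y": -0.0251, "z": -0.0009, "turn": 0.87}
{"x": -0.2046, "y": -0.0109, "z": -0.0009, "turn": 0.87}
{"x": -0.2048, "y": 0.0034, "z": -0.0009, "turn": 0.87}
{"x": -0.2041, "y": 0.0176, "z": -0.0009, "turn": 0.87}
{"x": -0.2024, "y": 0.0317, "z": -0.0009, "turn": 0.87}
{"x": -0.1997, "y": 0.0457, "z": -0.0009, "turn": 0.87}
{"x": -0.196, "y": 0.0595, "z": -0.0009, "turn": 0.87}
{"x": -0.1914, "y": 0.073, "z": -0.0009, "turn": 0.87}
{"x": -0.1859, "y": 0.0861, "z": -0.0009, "turn": 0.87}
```

```bash
python3 -m inch '[{"x":-0.13,"y":-0.16,"turn":0.87},{"x":-0.14,"y":-0.15,"turn":0.87},{"x":-0.15,"y":-0.14,"turn":0.87},{"x":-0.16,"y":-0.13,"turn":0.87},{"x":-0.17,"y":-0.12,"turn":0.87}]' 20
python3 plan.py .4845 -.180 .235 -11.7 15
```

```text
t 0.7 pos [0.2428 0.6029 0.2313] yaw 68.07 tilt 0.0
{"x": -0.1722, "y": -0.212, "z": -0.0012, "turn": 1.16}
{"x": -0.1911, "y": -0.1951, "z": -0.0012, "turn": 1.16}
{"x": -0.2084, "y": -0.1766, "z": -0.0012, "turn": 1.16}
{"x": -0.2238, "y": -0.1565, "z": -0.0012, "turn": 1.16}
{"x": -0.2374, "y": -0.1351, "z": -0.0012, "turn": 1.16}
{"x": -0.2489, "y": -0.1125, "z": -0.0012, "turn": 1.16}
{"x": -0.2582, "y": -0.0889, "z": -0.0012, "turn": 1.16}
{"x": -0.2654, "y": -0.0646, "z": -0.0012, "turn": 1.16}
{"x": -0.2702, "y": -0.0398, "z": -0.0012, "turn": 1.16}
{"x": -0.2727, "y": -0.0145, "z": -0.0012, "turn": 1.16}
{"x": -0.2729, "y": 0.0108, "z": -0.0012, "turn": 1.16}
{"x": -0.2707, "y": 0.0361, "z": -0.0012, "turn": 1.16}
{"x": -0.2662, "y": 0.061, "z": -0.0012, "turn": 1.16}
{"x": -0.2594, "y": 0.0854, "z": -0.0012, "turn": 1.16}
{"x": -0.2504, "y": 0.1091, "z": -0.0012, "turn": 1.16}invalid input
```

```bash
python3 -m inch '[{"jaw":0,"x":-0.13,"y":-0.16,"z":0,"turn":0.87},{"jaw":0,"x":-0.14,"y":-0.15,"z":0,"turn":0.87},{"jaw":0,"x":-0.15,"y":-0.14,"z":0,"turn":0.87},{"jaw":0,"x":-0.16,"y":-0.13,"z":0,"turn":0.87},{"jaw":0,"x":-0.17,"y":-0.12,"z":0,"turn":0.87}]' 20
python3 plan.py .4845 -.180 .235 -11.7 15
```

```text
time: 1.32
tool_pos: [0.3036, 0.4047, 0.2315]
orientation: [0.0, 0.358, 0.934, 0.0]
force: [0.4, 0.7, 0.2]
opening: 0.0853
finger_force: 0.0
t 1.32 pos [0.3036 0.4047 0.2315] yaw 48.0 tilt 0.03
{"x": -0.1752, "y": -0.1045, "z": -0.0012, "turn": 0.868}
{"x": -0.182, "y": -0.0921, "z": -0.0012, "turn": 0.868}
{"x": -0.188, "y": -0.0792, "z": -0.0012, "turn": 0.868}
{"x": -0.193, "y": -0.066, "z": -0.0012, "turn": 0.868}
{"x": -0.1971, "y": -0.0524, "z": -0.0012, "turn": 0.868}
{"x": -0.2003, "y": -0.0386, "z": -0.0012, "turn": 0.868}
{"x": -0.2025, "y": -0.0246, "z": -0.0012, "turn": 0.868}
{"x": -0.2037, "y": -0.0105, "z": -0.0012, "turn": 0.868}
{"x": -0.204, "y": 0.0037, "z": -0.0012, "turn": 0.868}
{"x": -0.2032, "y": 0.0178, "z": -0.0012, "turn": 0.868}
{"x": -0.2015, "y": 0.0319, "z": -0.0012, "turn": 0.868}
{"x": -0.1988, "y": 0.0458, "z": -0.0012, "turn": 0.868}
{"x": -0.1951, "y": 0.0595, "z": -0.0012, "turn": 0.868}
{"x": -0.1905, "y": 0.0729, "z": -0.0012, "turn": 0.868}
{"x": -0.185, "y": 0.0859, "z": -0.0012, "turn": 0.868}
```

```bash
python3 -m inch '[{"jaw":0,"x":-0.175,"y":-0.105,"z":0,"turn":0.87},{"jaw":0,"x":-0.18,"y":-0.09,"z":0,"turn":0.87},{"jaw":0,"x":-0.19,"y":-0.08,"z":0,"turn":0.87},{"jaw":0,"x":-0.19,"y":-0.07,"z":0,"turn":0.87},{"jaw":0,"x":-0.2,"y":-0.05,"z":0,"turn":0.87}]' >/dev/null
python3 -m inch '[{"jaw":0,"x":-0.2,"y":-0.04,"z":0,"turn":0.87},{"jaw":0,"x":-0.2,"y":-0.025,"z":0,"turn":0.87},{"jaw":0,"x":-0.2,"y":-0.01,"z":0,"turn":0.87},{"jaw":0,"x":-0.2,"y":0,"z":0,"turn":0.87},{"jaw":0,"x":-0.2,"y":0.02,"z":0,"turn":0.87}]' |head -2
python3 plan.py .4845 -.180 .17 -11.7 5
python3 - <<'E'
from h import *
for n in("top","side"):
    im,d=get_image(n); c=cloud(n,d); k=(d>0)&(abs(c[...,0]-.4825)<.06)&(abs(c[...,1]+.18)<.07)&(c[...,2]>.11)&(c[...,2]<.15); p=c[k]; r=cv2.minAreaRect(p[:,:2].astype(np.float32)*1000); print(n,r)
    for o in("axle","index_mark","box"): print(o,[(round(q['p'],2),np.round([q['point'][1]*640,q['point'][0]*480],1)) for q in landmark_of(o,n)[:2]])
    print('proj axle',proj(n,[[.4845,-.18,.076]]),'box0',proj(n,[[.4845,-.18,0]]))
E
```

```text
time: 2.58
tool_pos: [0.4233, 0.0174, 0.2316]
t 2.58 pos [0.4233 0.0174 0.2316] yaw 8.13 tilt 0.06
{"x": -0.2041, "y": 0.0327, "z": 0.0616, "turn": 0.865}
{"x": -0.2013, "y": 0.0467, "z": 0.0616, "turn": 0.865}
{"x": -0.1976, "y": 0.0605, "z": 0.0616, "turn": 0.865}
{"x": -0.1929, "y": 0.0741, "z": 0.0616, "turn": 0.865}
{"x": -0.1874, "y": 0.0872, "z": 0.0616, "turn": 0.865}
top ((483.47186279296875, -177.74334716796875), (100.80119323730469, 27.072864532470703), 77.46056365966797)
axle [(0.84, array([376. , 257.7])), (0.34, array([179.6, 275. ]))]
index_mark [(0.64, array([359.5, 251. ]))]
box [(0.56, array([372.5, 264. ]))]
proj axle [[376.49366068 254.98933298]] box0 [[374.46193888 260.76484762]]
side ((484.936279296875, -189.92236328125), (83.18189239501953, 21.393451690673828), 79.76964569091797)
axle [(0.8, array([322.3, 286.8]))]
index_mark [(0.75, array([328. , 268.6]))]
box [(0.93, array([324.7, 311.1])), (0.61, array([303.5, 275.1]))]
proj axle [[323.28915868 288.51655669]] box0 [[323.34989631 309.83274674]]
```

```bash
python3 -m inch '[{"jaw":0,"x":-0.205,"y":0.033,"z":0.06,"turn":0.865},{"jaw":0,"x":-0.2,"y":0.047,"z":0.06,"turn":0.865},{"jaw":0,"x":-0.198,"y":0.06,"z":0.06,"turn":0.865},{"jaw":0,"x":-0.193,"y":0.074,"z":0.06,"turn":0.865},{"jaw":0,"x":-0.187,"y":0.087,"z":0.06,"turn":0.865}]' |head -3
python3 plan.py .4845 -.180 .105 -11.7 4
```

```text
time: 3.6
tool_pos: [0.4852, -0.1787, 0.1708]
orientation: [-0.0, 0.775, 0.632, 0.0]
t 3.6 pos [ 0.4852 -0.1787  0.1708] yaw -11.57 tilt 0.03
{"x": -0.0018, "y": -0.0005, "z": 0.0822, "turn": 0.007}
{"x": -0.0018, "y": -0.0005, "z": 0.0822, "turn": 0.007}
{"x": -0.0018, "y": -0.0005, "z": 0.0822, "turn": 0.007}
{"x": -0.0018, "y": -0.0005, "z": 0.0822, "turn": 0.007}
```

```bash
python3 -m inch '[{"jaw":0,"x":-0.007,"y":-0.002,"z":0.15,"turn":0.02},{"jaw":0,"x":0,"y":0,"z":0.18,"turn":0},{"jaw":0,"x":0,"y":0,"z":0,"turn":0}]' |head -4
python3 -m inch '[{"jaw":1,"x":0,"y":0,"z":0,"turn":0},{"jaw":1,"x":0,"y":0,"z":0,"turn":0},{"jaw":1,"x":0,"y":0,"z":0,"turn":0},{"jaw":1,"x":0,"y":0,"z":0,"turn":0},{"jaw":1,"x":0,"y":0,"z":0,"turn":0}]' 50
```

```text
time: 3.98
tool_pos: [0.4821, -0.1784, 0.1034]
orientation: [-0.002, 0.775, 0.632, -0.001]
force: [-0.5, -0.2, 0.6]
time: 4.6
tool_pos: [0.4848, -0.18, 0.1062]
orientation: [0.001, 0.775, 0.632, 0.001]
force: [-0.2, 1.5, 6.8]
opening: 0.0211
finger_force: 50.7
```

```bash
python3 -m inch '[{"jaw":1,"x":0,"y":0,"z":-0.05,"turn":0},{"jaw":1,"x":0,"y":0,"z":-0.12,"turn":0},{"jaw":1,"x":0,"y":0,"z":-0.17,"turn":0},{"jaw":1,"x":0,"y":0,"z":-0.17,"turn":0},{"jaw":1,"x":0,"y":0,"z":-0.03,"turn":0}]'
python3 plan.py .492 .172 .213 8.7 10; python3 - <<'E'
from h import *
im,d=get_image("top");cv2.imwrite('pics/lift.png',cv2.resize(im[200:300,320:430],None,fx=5,fy=5,interpolation=2)[...,::-1])
E
```

```text
time: 5.22
tool_pos: [0.4843, -0.1802, 0.2147]
orientation: [0.001, 0.775, 0.632, 0.001]
force: [-0.0, -0.5, -7.1]
opening: 0.0213
finger_force: 50.1
t 5.22 pos [ 0.4843 -0.1802  0.2147] yaw -11.67 tilt 0.15
{"x": 0.1732, "y": -0.0319, "z": 0.0009, "turn": -0.444}
{"x": 0.1743, "y": -0.0257, "z": 0.0009, "turn": -0.444}
{"x": 0.1751, "y": -0.0195, "z": 0.0009, "turn": -0.444}
{"x": 0.1756, "y": -0.0132, "z": 0.0009, "turn": -0.444}
{"x": 0.176, "y": -0.007, "z": 0.0009, "turn": -0.444}
{"x": 0.1761, "y": -0.0007, "z": 0.0009, "turn": -0.444}
{"x": 0.1761, "y": 0.0055, "z": 0.0009, "turn": -0.444}
{"x": 0.1757, "y": 0.0118, "z": 0.0009, "turn": -0.444}
{"x": 0.1752, "y": 0.018, "z": 0.0009, "turn": -0.444}
{"x": 0.1745, "y": 0.0243, "z": 0.0009, "turn": -0.444}
```

View pics/lift.png

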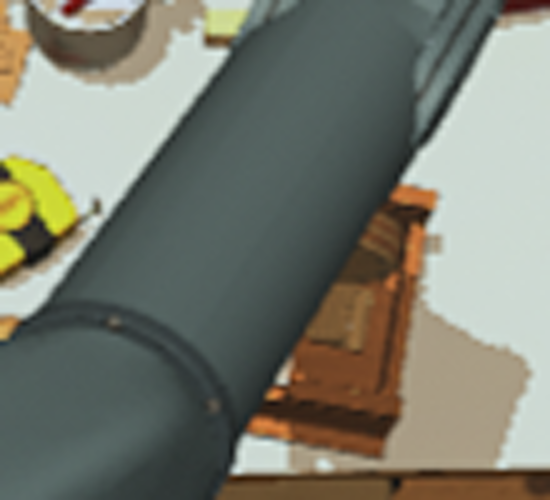

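The arm hides the work in the top view. The wheel is out of the box (load -7 N). Moving over to the stand.

```bash
python3 -m inch '[{"jaw":1,"x":0.09,"y":-0.016,"z":0,"turn":-0.22},{"jaw":1,"x":0.174,"y":-0.03,"z":0,"turn":-0.444},{"jaw":1,"x":0.174,"y":-0.022,"z":0,"turn":-0.444},{"jaw":1,"x":0.175,"y":-0.016,"z":0,"turn":-0.444},{"jaw":1,"x":0.176,"y":-0.01,"z":0,"turn":-0.444}]' |head -2
python3 -m inch '[{"jaw":1,"x":0.176,"y":-0.003,"z":0,"turn":-0.444},{"jaw":1,"x":0.176,"y":0.002,"z":0,"turn":-0.444},{"jaw":1,"x":0.176,"y":0.008,"z":0,"turn":-0.444},{"jaw":1,"x":0.175,"y":0.015,"z":0,"turn":-0.444},{"jaw":1,"x":0.175,"y":0.021,"z":0,"turn":-0.444}]' |head -2
python3 plan.py .492 .172 .213 8.7 2
```

```text
time: 5.9
tool_pos: [0.4857, -0.0186, 0.2116]
time: 6.52
tool_pos: [0.4892, 0.1569, 0.2114]
t 6.53 pos [0.4892 0.1569 0.2114] yaw 7.81 tilt 0.21
{"x": 0.0365, "y": 0.0121, "z": -0.0039, "turn": -0.097}
{"x": 0.0364, "y": 0.0124, "z": -0.0039, "turn": -0.097}
```

```bash
python3 -m inch '[{"jaw":1,"x":0.05,"y":0.018,"z":0,"turn":-0.15},{"jaw":1,"x":0.022,"y":0.007,"z":0,"turn":-0.045},{"jaw":1,"x":0,"y":0,"z":0.0,"turn":0},{"jaw":1,"x":0,"y":0,"z":0.0,"turn":0}]' |head -3
cat > m.py <<'E'
from h import *
import sys
im,d=get_image("side");cv2.imwrite(f'pics/{sys.argv[1]}.png',cv2.resize(im[170:280,260:380],None,fx=6,fy=6,interpolation=2)[:600,:,::-1])
np.savez(sys.argv[1]+'.npz',im=im,d=d)
s=robot.get_state();print(s['time'],s['tool_pos'],s['orientation'],s['force'])
for o in("axle","index_mark","stand"): print(o,[(round(q['p'],2),np.round([q['point'][1]*640,q['point'][0]*480],1)) for q in landmark_of(o,'side')[:2]])
P=s['tool_pos'];print(proj('side',[P,P-[0,0,.029]]))
E
python3 m.py over
```

```text
time: 7.02
tool_pos: [0.494, 0.1688, 0.2131]
orientation: [0.0, 0.653, 0.757, -0.0]
7.075 [0.49409403 0.16890508 0.21319468] [ 3.85925693e-05  6.53076488e-01  7.57291900e-01 -2.78436618e-04] [-0.058297    0.02947638 -7.20151975]
axle [(0.94, array([307.5, 197.1]))]
index_mark [(0.57, array([303.2, 185.1])), (0.41, array([310. , 243.7]))]
stand [(0.97, array([310.5, 244. ]))]
[[307.43687428 188.10860471]
 [307.6067058  196.25372993]]
```

View pics/over.png

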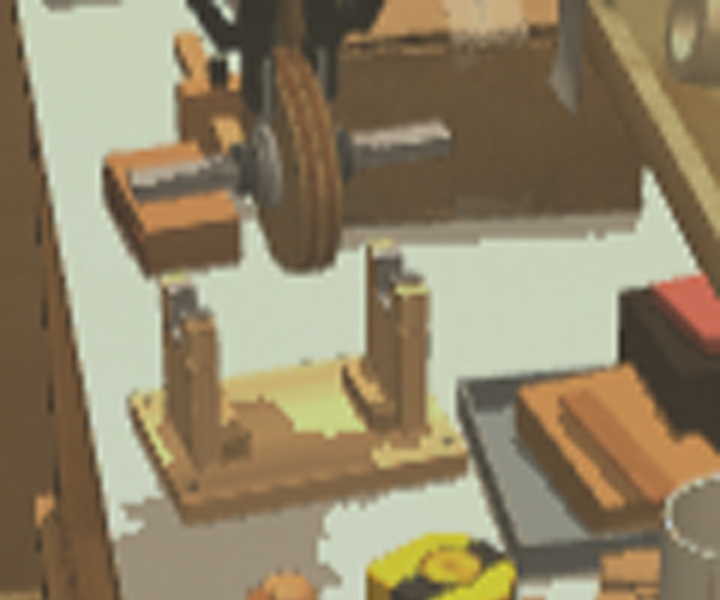

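The picture shows the bar hanging level above and slightly behind the slots: ends at crop (130,180) and (450,130), uprights at (190,290) and (395,260). I measure the across-slot offset from depth.

```bash
cat > f.py <<'E'
from h import *
import sys
z=np.load(sys.argv[1]+'.npz'); zb=float(sys.argv[2]); d=z['d'];c=cloud('side',d);c=c[d>0]
def loc(c,th=8.7,o=(.493,.171)):
    a=np.radians(th);q=c[:,:2]-o; return np.c_[q@[np.cos(a),np.sin(a)],q@[-np.sin(a),np.cos(a)],c[:,2]]*1000
q=loc(c)
for s in(-1,1):
    b=q[(s*q[:,0]>40)&(s*q[:,0]<92)&(abs(q[:,1])<30)&(abs(q[:,2]-zb)<16)]
    print('bar',s,len(b),'u',b[:,0].min().round(1),b[:,0].max().round(1),'v med',np.median(b[:,1]).round(1),np.percentile(b[:,1],[5,95]).round(1),'z',np.percentile(b[:,2],[5,50,95]).round(1))
    k=b[:,2]>np.percentile(b[:,2],40); 
    print('   slope dv/du',np.polyfit(b[:,0],b[:,1],1).round(3),'dz/du',np.polyfit(b[:,0],b[:,2],1).round(3))
    f=q[(s*q[:,0]>50)&(s*q[:,0]<70)&(q[:,1]<-15)&(q[:,1]>-45)&(q[:,2]>30)&(q[:,2]<98)]
    print(' upright front v',len(f),np.median(f[:,1]).round(1),f[:,1].std().round(1),'u',np.median(f[:,0]).round(1), 'u range',np.percentile(f[:,0],[2,98]).round(1))
    t=q[(s*q[:,0]>50)&(s*q[:,0]<70)&(abs(q[:,1])<45)&(q[:,2]>104)&(q[:,2]<113)]
    print(' top v',len(t),np.sort(t[:,1]).round(1))
if len(q):
    base=q[(abs(q[:,0])<95)&(abs(q[:,1])<75)&(q[:,2]>14)&(q[:,2]<22)]; print('base',base.min(0),base.max(0))
    w=q[(abs(q[:,0])<11)&(abs(q[:,1])<70)&(abs(q[:,2]-zb)<66)]; print('wheel v range',w[:,1].min(),w[:,1].max(),'z',w[:,2].min(),w[:,2].max(), len(w))
E
python3 f.py over 184
```

```text
bar -1 86 u -87.0 -40.2 v med -7.8 [-15.7   5.4] z [176.7 185.2 189.6]
   slope dv/du [ -0.06  -10.344] dz/du [2.60000e-02 1.85864e+02]
 upright front v 98 -30.3 5.0 u -59.5 u range [-66.1 -50.5]
 top v 30 [-32.7 -28.2 -26.7 -25.4 -23.1 -21.5 -21.3 -20.5 -20.3 -19.3 -18.9 -18.8
 -18.7 -17.6 -17.1 -16.7  -9.1   8.9  11.2  11.9  12.   15.1  15.6  16.8
  17.4  17.5  18.7  19.   26.3  29. ]
bar 1 80 u 40.0 89.0 v med -8.0 [-15.4   6.5] z [176.7 185.6 190.4]
   slope dv/du [ 4.000e-03 -7.123e+00] dz/du [9.00000e-03 1.83901e+02]
 upright front v 102 -28.9 5.8 u 59.4 u range [52.7 68.8]
 top v 33 [-33.9 -32.  -31.8 -28.9 -28.6 -27.7 -26.  -24.  -21.6 -20.9 -20.4 -18.3
 -15.3 -13.8 -13.5 -13.2  -9.5   7.7  10.1  10.4  10.6  11.8  12.4  13.3
  14.4  15.2  16.4  21.6  22.4  22.5  25.   26.   30.6]
base [-81.86436812 -69.72450154  14.00467698] [94.8920575  61.34651942 21.96581997]
wheel v range -68.00242787225005 59.06464936021647 z 124.6372940157654 249.71538121207323 379
```

```bash
cat > fit.py <<'E'
from h import *
from scipy.optimize import minimize
def boxes_stand():
    B=[((-83,83),(-60,60),(0,18))]
    for s in(-60,60):
        B+=[((s-8,s+8),(-32,-10.5),(18,108)),((s-8,s+8),(10.5,32),(18,108)),((s-8,s+8),(-10.5,10.5),(18,85))]
    return B,[]
def axle(): # boxes, x-cylinders (x0,x1,r)
    return [((-88,88),(-9,9),(-6,6))],[(-11,11,60),(-16,16,23),(-21,21,17),(-31,31,14.5)]
def cast(o,D,shape):
    B,Cy=shape; best=np.full(len(D),np.inf)
    with np.errstate(all='ignore'):
        for b in B:
            lo=np.array([r[0] for r in b])/1e3;hi=np.array([r[1] for r in b])/1e3
            t1=(lo-o)/D;t2=(hi-o)/D;a=np.minimum(t1,t2).max(1);e=np.maximum(t1,t2).min(1)
            best=np.where((a<e)&(a<best),a,best)
        for x0,x1,r in Cy:
            x0,x1,r=x0/1e3,x1/1e3,r/1e3
            A=D[:,1]**2+D[:,2]**2;b_=D[:,1]*o[1]+D[:,2]*o[2];c=o[1]**2+o[2]**2-r*r;q=b_*b_-A*c;sq=np.sqrt(np.where(q>0,q,np.nan))
            ta,te=(-b_-sq)/A,(-b_+sq)/A;xa,xe=(x0-o[0])/D[:,0],(x1-o[0])/D[:,0]
            a=np.maximum(ta,np.minimum(xa,xe));e=np.minimum(te,np.maximum(xa,xe));best=np.where((a<e)&(a<best),a,best)
    return best
def fit(n,d,shape,p0,z,free=3,pad=14,bg=None,sub=2,zfree=False):
    # p=(x mm,y mm,yaw deg,z mm)
    K,R,t=cal(n);o=-R.T@t
    c=proj(n,[[p0[0]/1e3,p0[1]/1e3,z/1e3]])[0].astype(int);r=45
    off=(np.arange(sub)+.5)/sub-.5
    v,u=np.mgrid[c[1]-r:c[1]+r,c[0]-r:c[0]+r]
    dd=d[v,u]
    Ds=[np.stack([(u+a-K[0,2])/K[0,0],(v+b-K[1,2])/K[1,1],np.ones(u.shape)],-1).reshape(-1,3)@R for a in off for b in off]
    def res(p,full=False):
        a=np.radians(p[2]);Rw=np.array([[np.cos(a),np.sin(a),0],[-np.sin(a),np.cos(a),0],[0,0,1]])
        oc=Rw@(o-np.array([p[0],p[1],p[3]])/1e3); m=0
        hits=[]
        for D in Ds: hits.append(cast(oc,D@Rw.T,shape))
        H=np.array(hits); inside=np.isfinite(H)
        return H,inside
    H0,i0=res(p0); hit0=i0.any(0).reshape(u.shape)
    roi=cv2.dilate(hit0.astype(np.uint8),np.ones((5,5)))>0
    bgz=[-(o[2])/D[:,2] for D in Ds]; bg=np.mean(bgz,0) # table plane
    roi=roi.ravel()&(dd.ravel()>0)
    dm=dd.ravel()
    def cost(q):
        p=np.array([q[0],q[1],q[2],q[3] if zfree else z]);H,i=res(p)
        e=np.abs(np.where(i,H,bg[None])-dm[None])*1e3
        return np.minimum(e,15).mean(0)[roi].sum()
    x0=np.array([*p0[:3],z]) if zfree else np.array(p0[:3],float)
    S=np.vstack([x0]+[x0+dx for dx in np.diag([6,6,4,6][:len(x0)])])
    m=minimize(cost,x0,method='Nelder-Mead',options=dict(initial_simplex=S,xatol=.02,fatol=.01))
    return m.x.round(2),round(m.fun/roi.sum(),2)
if __name__=='__main__':
    T=np.load('top0.npz')['d'];S=np.load('side0.npz')['d'];O=np.load('over.npz')['d']
    st=boxes_stand();ax=axle()
    print('stand top',fit('top',T,st,(492,172,8.7,0),0)); print('stand side',fit('side',S,st,(493,171,8.7,0),0)); print('stand side over',fit('side',O,st,(493,171,8.7,0),0))
    print('axle top box',fit('top',T,ax,(484,-179,-11.7,76),76)); print('axle side box',fit('side',S,ax,(484,-179,-11.7,76),76))
    print('axle side over',fit('side',O,ax,(494,169,8.5,184),184)); print('axle side over zfree',fit('side',O,ax,(494,169,8.5,184),184,zfree=True))
E
python3 fit.py
```

```text
stand top (array([490.49, 172.65,   8.65]), np.float64(4.27))
stand side (array([495.95, 172.32,   8.48]), np.float64(4.89))
stand side over (array([495.87, 172.17,   9.02]), np.float64(4.74))
axle top box (array([ 482.62, -179.07,  -12.29]), np.float64(6.28))
axle side box (array([ 488.  , -179.06,  -13.1 ]), np.float64(6.56))
axle side over (array([495.32, 169.54,   8.32]), np.float64(8.25))
axle side over zfree (array([495.3 , 170.27,   8.26, 181.57]), np.float64(7.75))
```

```bash
python3 -m inch '[{"jaw":1,"x":0.012,"y":0,"z":0.08,"turn":-0.055},{"jaw":1,"x":0,"y":0,"z":0.12,"turn":0},{"jaw":1,"x":0,"y":0,"z":0.09,"turn":0},{"jaw":1,"x":0,"y":0,"z":0.02,"turn":0},{"jaw":1,"x":0,"y":0,"z":0,"turn":0}]'
python3 m.py low; python3 - <<'E'
from fit import *
d=np.load('low.npz')['d']
print(fit('side',d,boxes_stand(),(495.9,172.2,8.7,0),0),fit('side',d,axle(),(495,172,8.6,120),120),fit('side',d,axle(),(495,172,8.6,120),120,zfree=True))
E
```

```text
time: 7.85
tool_pos: [0.4938, 0.1724, 0.1511]
orientation: [-0.0, 0.651, 0.759, -0.0]
force: [-0.5, -0.4, -6.5]
opening: 0.0211
finger_force: 50.1
7.9 [0.49419438 0.17255254 0.15156951] [1.94278952e-04 6.50731151e-01 7.59308137e-01 2.92809625e-04] [ 0.46553546 -0.07801287 -6.54694867]
axle [(0.69, array([308.3, 212.2]))]
index_mark [(0.84, array([305.9, 198.6]))]
stand [(0.68, array([308.7, 245.6]))]
[[307.66080926 204.71045983]
 [307.82494628 212.52844168]]
(array([495.85, 172.49,   8.95]), np.float64(5.68)) (array([495.28, 173.64,   8.38]), np.float64(6.86)) (array([495.25, 173.62,   8.73, 119.42]), np.float64(6.83))
```

```bash
python3 -m inch '[{"jaw":1,"x":-0.006,"y":0,"z":0,"turn":0},{"jaw":1,"x":0,"y":0,"z":0.03,"turn":0},{"jaw":1,"x":0,"y":0,"z":0.03,"turn":0},{"jaw":1,"x":0,"y":0,"z":0.02,"turn":0},{"jaw":1,"x":0,"y":0,"z":0,"turn":0}]'
```

```text
time: 8.68
tool_pos: [0.4937, 0.1711, 0.1348]
orientation: [-0.0, 0.651, 0.759, -0.0]
force: [-0.2, -0.4, -7.6]
opening: 0.0216
finger_force: 50.1
```

Bar underside is at 99 mm with no contact, so it is in the slots. Lowering to the floor.

```bash
python3 -m inch '[{"jaw":1,"x":0,"y":0,"z":0.03,"turn":0},{"jaw":1,"x":0,"y":0,"z":0.025,"turn":0},{"jaw":1,"x":0,"y":0,"z":0.01,"turn":0},{"jaw":1,"x":0,"y":0,"z":0,"turn":0},{"jaw":1,"x":0,"y":0,"z":0,"turn":0}]'
```

```text
time: 9.3
tool_pos: [0.4942, 0.1713, 0.1224]
orientation: [0.0, 0.651, 0.759, 0.0]
force: [-0.7, 0.2, -6.9]
opening: 0.0213
finger_force: 50.0
```

```bash
python3 -m inch '[{"jaw":1,"x":0,"y":0,"z":0.007,"turn":0},{"jaw":1,"x":0,"y":0,"z":0,"turn":0},{"jaw":1,"x":0,"y":0,"z":0,"turn":0}]'; python3 m.py set; python3 f.py set 91|grep bar
```

```text
time: 9.68
tool_pos: [0.4944, 0.1714, 0.1215]
orientation: [0.0, 0.651, 0.759, 0.0]
force: [-0.4, 0.4, 2.2]
opening: 0.0213
finger_force: 51.3
9.725 [0.49447193 0.17146776 0.12145475] [1.40234717e-04 6.50744364e-01 7.59296702e-01 5.21176008e-04] [ 0.43005833 -0.30843634  2.18951227]
axle [(0.77, array([309. , 222.3])), (0.43, array([306.2, 207.3]))]
index_mark [(0.85, array([302.4, 205.9]))]
stand [(0.82, array([307.9, 245.2]))]
[[307.96309676 212.97681804]
 [308.12299805 220.64906401]]
bar -1 102 u -86.4 -40.1 v med -5.0 [-28.8  17.6] z [ 80.9  95.4 106.5]
bar 1 106 u 40.2 91.0 v med -6.4 [-28.7  24.1] z [ 80.4  96.2 105.4]
```

```bash
cat > ang.py <<'E'
from h import *
import sys
# axle pose: origin world (x,y,z), yaw
def pts(th,r,x,P,yaw):
    a=np.radians(yaw);th=np.radians(th);l=np.stack(np.broadcast_arrays(x,-r*np.sin(th),r*np.cos(th)),-1)
    return l@np.array([[np.cos(a),np.sin(a),0],[-np.sin(a),np.cos(a),0],[0,0,1]])+P
def thetas(n,im,P,yaw,lab=''):
    th=np.arange(-180,180,2.); K,R,t=cal(n);cam=-R.T@t
    xs=np.array([-8,-4,0,4,8])/1e3
    prof=np.zeros(len(th));
    for x in xs:
        q=pts(th,.060,x,P,yaw);uv=proj(n,q).astype(np.float32)
        s=cv2.remap(im,uv[None,:,0],uv[None,:,1],cv2.INTER_LINEAR)[0].astype(float).sum(1)
        prof+=s/len(xs)
    c=pts(th,.0,0.,P,yaw); nrm=(pts(th,.06,0.,P,yaw)-c); vis=((cam-pts(th,.06,0.,P,yaw))*nrm).sum(1)>.015*np.linalg.norm(cam-P)*.3
    return th,np.where(vis,prof,np.nan)
def lm(n,P,yaw):
    th=np.arange(-180,180,1.);uv=proj(n,pts(th,.06,0.,P,yaw)); out=[]
    for q in landmark_of('index_mark',n)[:3]:
        g=np.array([q['point'][1]*640,q['point'][0]*480]);e=np.linalg.norm(uv-g,axis=1);o=np.argsort(e)[:1]
        out.append((round(q['p'],2),g.round(1).tolist(),[(th[i],e[i].round(1)) for i in o]))
    return out
def measure(name,P=(.4945,.1722,.091),yaw=8.7,cams=('side','top'),show=True):
    P=np.array(P)
    for n in cams:
        im,d=get_image(n);cv2.imwrite(f'pics/{name}_{n}_raw.png',im[...,::-1]);np.savez(f'{name}_{n}.npz',im=im,d=d)
        off=np.array([.0015,0,0]) if n=='side' else np.array([-.003,0,0])
        th,p=thetas(n,im,P+off,yaw)
        print(n,robot.get_state()['time'],'lm',lm(n,P+off,yaw))
        k=np.isfinite(p); 
        if show: print(' '.join(f'{int(a)}:{int(b)}' for a,b in zip(th[k],p[k])))
    
if __name__=='__main__':
    measure(sys.argv[1],cams=sys.argv[2].split(','))
E
python3 ang.py set1 side
python3 - <<'E'
from h import *
im=cv2.imread('pics/set1_side_raw.png'); cv2.imwrite('pics/set1_z.png',cv2.resize(im[190:250,270:350],None,fx=9,fy=9,interpolation=2))
E
```

```text
side 9.925 lm [(0.7, [307.3, 205.6], [(np.float64(1.0), np.float64(1.1))])]
-24:350 -22:354 -20:357 -18:360 -16:355 -14:348 -12:332 -10:314 -8:294 -6:279 -4:263 -2:259 0:253 2:249 4:252 6:257 8:266 10:273 12:278 14:281 16:276 18:275 20:275 22:280 24:289 26:298 28:300 30:300 32:288 34:292 36:300 38:304 40:301 42:301 44:304 46:298 48:291 50:292 52:286 54:283 56:284 58:280 60:278 62:278 64:281 66:283 68:280 70:277 72:275 74:272 76:270 78:267 80:266 82:266 84:264 86:260 88:255 90:251 92:248 94:244 96:239 98:235 100:230 102:227 104:226 106:225 108:223 110:222 112:223 114:224 116:228 118:232 120:236 122:243 124:248 126:255 128:260 130:268 132:277 134:285 136:295 138:301 140:307 142:310
```

View pics/set1_z.png

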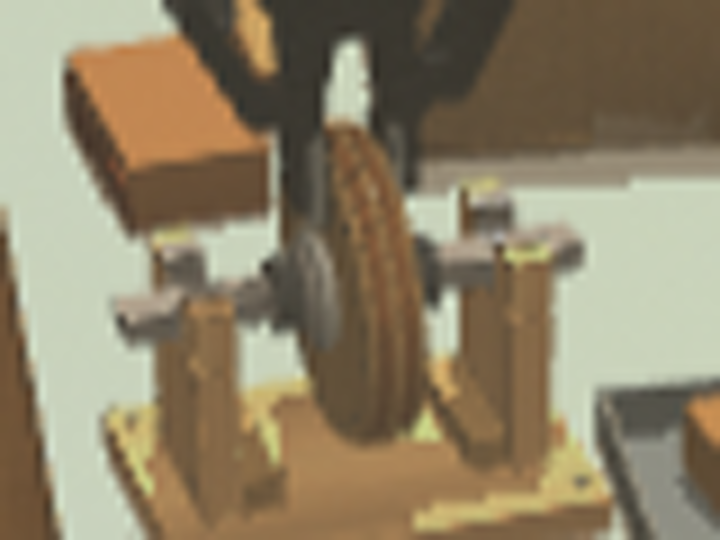

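The bar lies in both slots and the wheel is held at its top. The index line is not clear in this view, so I compute its angle from the first top picture.

```bash
python3 - <<'E'
from ang import *
P=np.array([.4826,-.179,.076]);im=np.load('top0.npz')['im']
for yaw in(-12,):
    th,p=thetas('top',im,P,yaw);k=np.isfinite(p);print(' '.join(f'{int(a)}:{int(b)}' for a,b in zip(th[k],p[k])))
t=np.arange(-180,180,1.);uv=proj('top',pts(t,.06,0.,P,-12))
for g in([358,250],[359.5,251]):
    e=np.linalg.norm(uv-g,axis=1);print(t[e.argmin()],e.min())
P=np.array([.488,-.179,.076]);uv=proj('side',pts(t,.06,0.,P,-12))
for g in([327,272],[328,268.6]):
    e=np.linalg.norm(uv-g,axis=1);print(t[e.argmin()],e.min())
E
```

```text
-84:235 -82:227 -80:217 -78:210 -76:205 -74:202 -72:204 -70:210 -68:219 -66:230 -64:241 -62:254 -60:265 -58:273 -56:283 -54:291 -52:296 -50:301 -48:305 -46:311 -44:319 -42:326 -40:334 -38:340 -36:347 -34:350 -32:349 -30:351 -28:359 -26:371 -24:373 -22:366 -20:357 -18:362 -16:377 -14:389 -12:388 -10:383 -8:379 -6:386 -4:387 -2:382 0:380 2:388 4:401 6:401 8:392 10:380 12:380 14:382 16:385 18:383 20:372 22:364 24:354 26:357 28:367 30:364 32:361 34:348 36:332 38:315 40:303 42:301 44:297 46:294 48:285 50:272 52:264 54:256 56:251 58:242 60:237 62:237 64:245 66:255 68:268 70:284 72:298 74:311 76:321 78:328 80:334
-70.0 0.6272862303225489
-64.0 0.8388119051866176
-77.0 1.7959036950214733
-61.0 2.869299508869225
```

```bash
python3 -m inch '[{"jaw":0.4,"x":0,"y":0,"z":0,"turn":0},{"jaw":0.4,"x":0,"y":0,"z":0,"turn":0},{"jaw":0.4,"x":0,"y":0,"z":0,"turn":0}]' 20
python3 -m inch '[{"jaw":0.4,"x":0,"y":0,"z":-0.2,"turn":0},{"jaw":0.4,"x":0,"y":0,"z":-0.3,"turn":0},{"jaw":0.4,"x":-0.3,"y":0,"z":-0.02,"turn":0},{"jaw":0.4,"x":-0.31,"y":0,"z":0,"turn":0},{"jaw":0.4,"x":-0.31,"y":0,"z":0,"turn":0}]'
python3 -m inch '[{"jaw":0.4,"x":-0.3,"y":0,"z":0,"turn":0},{"jaw":0.4,"x":-0.2,"y":0,"z":0,"turn":0},{"jaw":0.4,"x":0,"y":0,"z":0,"turn":0}]'|head -2
python3 ang.py rel side,top
```

```text
time: 10.35
tool_pos: [0.4939, 0.1712, 0.1208]
orientation: [0.0, 0.651, 0.759, -0.0]
force: [0.6, 0.2, -0.0]
opening: 0.0511
finger_force: 0.0
time: 10.98
tool_pos: [0.5224, -0.0122, 0.2252]
orientation: [0.0, 0.65, 0.76, 0.0]
force: [1.3, -0.2, -0.7]
opening: 0.0512
finger_force: 0.0
time: 11.35
tool_pos: [0.5372, -0.1137, 0.225]
side 11.4 lm [(0.75, [308.3, 203.0], [(np.float64(-9.0), np.float64(1.2))])]
-24:476 -22:466 -20:459 -18:452 -16:439 -14:430 -12:418 -10:410 -8:404 -6:396 -4:392 -2:394 0:394 2:398 4:401 6:400 8:401 10:406 12:409 14:404 16:392 18:381 20:376 22:381 24:394 26:405 28:406 30:402 32:389 34:390 36:388 38:384 40:376 42:374 44:376 46:369 48:359 50:362 52:357 54:342 56:333 58:327 60:320 62:315 64:310 66:307 68:302 70:297 72:293 74:292 76:287 78:280 80:275 82:274 84:272 86:268 88:262 90:259 92:257 94:255 96:249 98:245 100:242 102:240 104:238 106:237 108:236 110:236 112:238 114:237 116:239 118:242 120:246 122:251 124:257 126:263 128:268 130:276 132:284 134:291 136:301 138:307 140:312 142:315
top 11.5 lm [(0.72, [248.8, 250.0], [(np.float64(-26.0), np.float64(0.9))])]
-78:330 -76:316 -74:302 -72:289 -70:277 -68:271 -66:265 -64:267 -62:284 -60:297 -58:306 -56:308 -54:312 -52:321 -50:326 -48:334 -46:337 -44:341 -42:351 -40:360 -38:360 -36:345 -34:322 -32:323 -30:344 -28:366 -26:387 -24:390 -22:400 -20:408 -18:411 -16:407 -14:397 -12:404 -10:403 -8:405 -6:414 -4:427 -2:427 0:408 2:403 4:401 6:405 8:399 10:396 12:385 14:374 16:371 18:384 20:396 22:396 24:386 26:378 28:370 30:364 32:350 34:338 36:332 38:328 40:321 42:310 44:306 46:302 48:293 50:282 52:271 54:263 56:254 58:252 60:249 62:247 64:242 66:241 68:251 70:284 72:324 74:357 76:384 78:402 80:412 82:417 84:421 86:422 88:425
```

```bash
python3 - <<'E'
import cv2,numpy as np
a=cv2.imread('pics/rel_top_raw.png')[225:300,225:300];b=cv2.imread('pics/rel_side_raw.png')[180:260,270:350]
r=lambda i:cv2.resize(i,(400,400),interpolation=2)
cv2.imwrite('pics/rel_z.png',np.hstack([r(a),r(b)]))
E
```

```text
(no output)
```

View pics/rel_z.png

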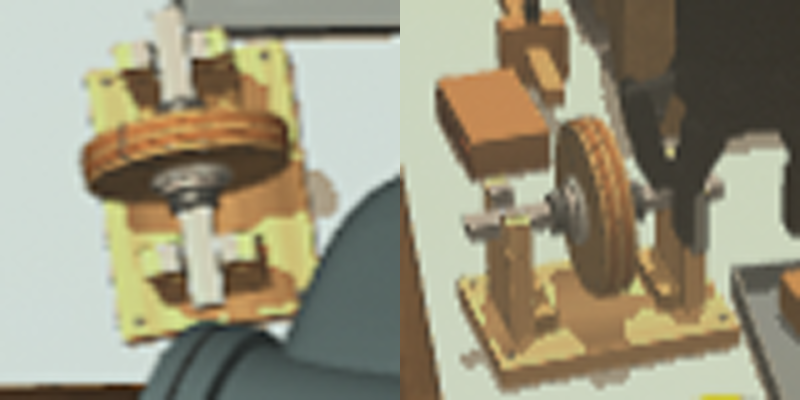

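The top crop shows the index line at (122,135), which is θ≈-33°. It was at about -70° when I let go, so the wheel fell about +37° and stopped at one edge of the band. Next I regrip at -45° and carry it +90° past the bottom.

```bash
python3 - <<'E'
from ang import *
im,d=get_image('top');t,p=thetas('top',im,np.array([.4915,.1722,.091]),8.7);k=(t>-50)&(t<0);print(list(zip(t[k],p[k].astype(int))))
E
python3 plan.py .4889 .2058 .222 8.8 6
```

```text
[(np.float64(-48.0), np.int64(333)), (np.float64(-46.0), np.int64(337)), (np.float64(-44.0), np.int64(341)), (np.float64(-42.0), np.int64(352)), (np.float64(-40.0), np.int64(359)), (np.float64(-38.0), np.int64(360)), (np.float64(-36.0), np.int64(345)), (np.float64(-34.0), np.int64(323)), (np.float64(-32.0), np.int64(324)), (np.float64(-30.0), np.int64(345)), (np.float64(-28.0), np.int64(366)), (np.float64(-26.0), np.int64(387)), (np.float64(-24.0), np.int64(391)), (np.float64(-22.0), np.int64(404)), (np.float64(-20.0), np.int64(413)), (np.float64(-18.0), np.int64(415)), (np.float64(-16.0), np.int64(408)), (np.float64(-14.0), np.int64(398)), (np.float64(-12.0), np.int64(405)), (np.float64(-10.0), np.int64(404)), (np.float64(-8.0), np.int64(404)), (np.float64(-6.0), np.int64(413)), (np.float64(-4.0), np.int64(426)), (np.float64(-2.0), np.int64(427))]
t 11.6 pos [ 0.5375 -0.1077  0.2247] yaw 8.95 tilt 0.05
{"x": 0.2643, "y": 0.0006, "z": 0.0023, "turn": 0.005}
{"x": 0.2643, "y": 0.0005, "z": 0.0023, "turn": 0.005}
{"x": 0.2643, "y": 0.0004, "z": 0.0023, "turn": 0.005}
{"x": 0.2643, "y": 0.0003, "z": 0.0023, "turn": 0.005}
{"x": 0.2643, "y": 0.0002, "z": 0.0023, "turn": 0.005}
{"x": 0.2643, "y": 0.0001, "z": 0.0023, "turn": 0.005}
```

Settled at θ_A = -33°.

```bash
python3 -m inch '[{"jaw":0.4,"x":0.265,"y":0,"z":0,"turn":0.03},{"jaw":0.4,"x":0.265,"y":0,"z":0,"turn":0},{"jaw":0.4,"x":0.265,"y":0,"z":0,"turn":0},{"jaw":0.4,"x":0.265,"y":0,"z":0,"turn":0},{"jaw":0.4,"x":0.265,"y":0,"z":0,"turn":0}]'|head -2
python3 -m inch '[{"jaw":0.4,"x":0.26,"y":0,"z":0.1,"turn":0},{"jaw":0.4,"x":0,"y":0,"z":0.1,"turn":0},{"jaw":0.4,"x":0,"y":0,"z":0,"turn":0},{"jaw":0.4,"x":0,"y":0,"z":0,"turn":0}]'
python3 plan.py .4889 .2058 .106 8.7 2
```

```text
time: 12.22
tool_pos: [0.4964, 0.1555, 0.2251]
time: 12.72
tool_pos: [0.4899, 0.2037, 0.1856]
orientation: [0.0, 0.652, 0.758, 0.0]
force: [-0.4, -1.1, -0.4]
opening: 0.051
finger_force: 0.0
t 12.72 pos [0.4899 0.2037 0.1856] yaw 8.64 tilt 0.05
{"x": 0.0055, "y": -0.0017, "z": 0.1991, "turn": -0.006}
{"x": 0.0055, "y": -0.0017, "z": 0.1991, "turn": -0.006}
```

```bash
python3 -m inch '[{"jaw":0.4,"x":0.01,"y":-0.003,"z":0.15,"turn":0},{"jaw":0.4,"x":0,"y":0,"z":0.17,"turn":0},{"jaw":0.4,"x":0,"y":0,"z":0.08,"turn":0},{"jaw":0.4,"x":0,"y":0,"z":0,"turn":0},{"jaw":0.4,"x":0,"y":0,"z":0,"turn":0}]'|grep -v ori
python3 -m inch '[{"jaw":1,"x":0,"y":0,"z":0,"turn":0},{"jaw":1,"x":0,"y":0,"z":0,"turn":0},{"jaw":1,"x":0,"y":0,"z":0,"turn":0}]' 25
```

```text
time: 13.35
tool_pos: [0.4897, 0.206, 0.1062]
force: [-0.6, -0.1, 0.1]
opening: 0.0509
finger_force: 0.0
time: 13.72
tool_pos: [0.4893, 0.2062, 0.1057]
orientation: [0.0, 0.652, 0.759, 0.001]
force: [-1.7, 0.1, 4.8]
opening: 0.0216
finger_force: 28.3
```

```bash
python3 -m inch '[{"jaw":1,"x":-0.0495,"y":0,"z":-0.0375,"turn":0},{"jaw":1,"x":-0.058,"y":0,"z":-0.023,"turn":0}]'|grep -v ori
python3 -m inch '[{"jaw":1,"x":-0.062,"y":0,"z":-0.0075,"turn":0},{"jaw":1,"x":-0.062,"y":0,"z":0.0085,"turn":0}]'|grep -v ori
python3 -m inch '[{"jaw":1,"x":-0.058,"y":0,"z":0.0245,"turn":0},{"jaw":1,"x":-0.0495,"y":0,"z":0.0395,"turn":0},{"jaw":1,"x":0,"y":0,"z":0,"turn":0}]'|grep -v ori
python3 ang.py st1 side | head -1; python3 f.py set 91 >/dev/null; python3 - <<'E'
from h import *
from fit import *
d=np.load('st1_side.npz')['d'];print(fit('side',d,axle(),(495.5,172.5,8.7,91),91,zfree=True))
E
```

```text
time: 13.98
tool_pos: [0.4914, 0.1857, 0.1173]
force: [0.4, 5.4, -5.1]
opening: 0.0218
finger_force: 25.0
time: 14.22
tool_pos: [0.4951, 0.1614, 0.1175]
force: [-2.9, 6.6, 0.4]
opening: 0.0218
finger_force: 25.7
time: 14.6
tool_pos: [0.4986, 0.1381, 0.1042]
force: [-1.7, 1.7, 0.1]
opening: 0.0218
finger_force: 28.1
side 14.65 lm [(0.67, [314.1, 216.0], [(np.float64(47.0), np.float64(1.8))]), (0.67, [287.9, 210.6], [(np.float64(-83.0), np.float64(15.5))])]
(array([495.08, 171.12,   8.74,  89.4 ]), np.float64(8.51))
```

```bash
python3 -m inch '[{"jaw":0.4,"x":0,"y":0,"z":0,"turn":0},{"jaw":0.4,"x":0,"y":0,"z":0,"turn":0},{"jaw":0.4,"x":0,"y":0,"z":0,"turn":0}]' 20|grep -v ori
python3 -m inch '[{"jaw":0.4,"x":0,"y":0,"z":-0.25,"turn":0},{"jaw":0.4,"x":0,"y":0,"z":-0.3,"turn":0},{"jaw":0.4,"x":-0.3,"y":0,"z":-0.04,"turn":0},{"jaw":0.4,"x":-0.31,"y":0,"z":0,"turn":0},{"jaw":0.4,"x":-0.31,"y":0,"z":0,"turn":0}]'|grep -v ori
python3 -m inch '[{"jaw":0.4,"x":-0.3,"y":0,"z":0,"turn":0},{"jaw":0.4,"x":0,"y":0,"z":0,"turn":0},{"jaw":0.4,"x":0,"y":0,"z":0,"turn":0}]'|head -2
python3 ang.py rel2 side,top; python3 plan.py .494 .1713 .222 8.7 5
python3 - <<'E'
import cv2,numpy as np
a=cv2.imread('pics/rel2_top_raw.png')[225:300,225:300];b=cv2.imread('pics/rel2_side_raw.png')[180:260,270:350]
r=lambda i:cv2.resize(i,(400,400),interpolation=2)
cv2.imwrite('pics/rel2_z.png',np.hstack([r(a),r(b)]))
E
```

```text
time: 15.08
tool_pos: [0.499, 0.1387, 0.1041]
force: [0.2, -0.2, 0.8]
opening: 0.0512
finger_force: 0.0
time: 15.7
tool_pos: [0.5269, -0.0447, 0.2225]
force: [1.0, 0.2, -0.2]
opening: 0.0514
finger_force: 0.0
time: 16.08
tool_pos: [0.5355, -0.1019, 0.2218]
side 16.125 lm [(0.69, [314.1, 209.2], [(np.float64(27.0), np.float64(3.6))])]
-24:537 -22:528 -20:519 -18:510 -16:494 -14:477 -12:454 -10:434 -8:419 -6:408 -4:404 -2:403 0:403 2:402 4:406 6:409 8:411 10:409 12:405 14:403 16:406 18:407 20:407 22:401 24:394 26:388 28:384 30:384 32:371 34:355 36:360 38:379 40:390 42:394 44:379 46:367 48:367 50:351 52:339 54:331 56:320 58:312 60:301 62:299 64:295 66:299 68:296 70:291 72:288 74:284 76:284 78:283 80:280 82:276 84:271 86:264 88:258 90:254 92:253 94:248 96:243 98:238 100:234 102:234 104:234 106:235 108:236 110:237 112:239 114:239 116:241 118:241 120:241 122:245 124:249 126:252 128:255 130:259 132:264 134:270 136:278 138:284 140:289 142:292
top 16.225 lm [(0.7, [269.1, 250.5], [(np.float64(32.0), np.float64(2.8))])]
-78:414 -76:399 -74:379 -72:356 -70:334 -68:314 -66:304 -64:303 -62:308 -6
[... 178 characters left out ...]
410 -14:411 -12:414 -10:409 -8:409 -6:417 -4:412 -2:406 0:394 2:394 4:393 6:397 8:379 10:375 12:377 14:387 16:384 18:377 20:367 22:362 24:360 26:365 28:359 30:338 32:307 34:303 36:317 38:327 40:325 42:312 44:301 46:292 48:286 50:279 52:273 54:268 56:260 58:253 60:249 62:246 64:244 66:242 68:240 70:246 72:262 74:280 76:299 78:316 80:326 82:332 84:338 86:343 88:349
t 16.27 pos [ 0.5357 -0.1006  0.2219] yaw 8.83 tilt 0.04
{"x": 0.2751, "y": 0.0005, "z": -0.0001, "turn": 0.006}
{"x": 0.2751, "y": 0.0004, "z": -0.0001, "turn": 0.006}
{"x": 0.2751, "y": 0.0002, "z": -0.0001, "turn": 0.006}
{"x": 0.2751, "y": 0.0001, "z": -0.0001, "turn": 0.006}
{"x": 0.2751, "y": -0.0, "z": -0.0001, "turn": 0.006}
```

View pics/rel2_z.png

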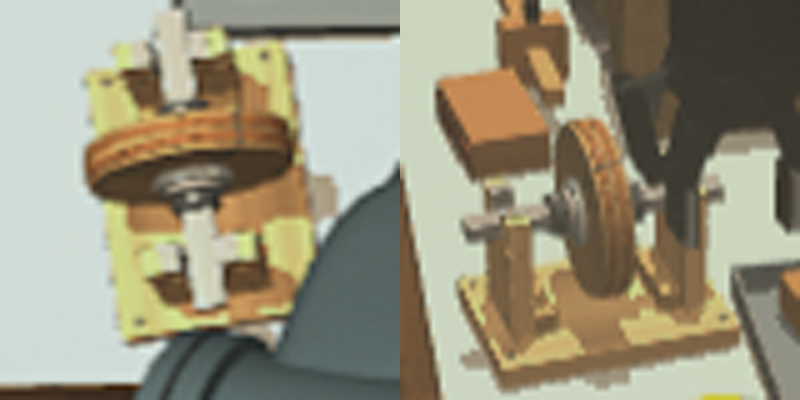

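The index line is now at top-crop (238,125), θ≈+33.5°, and the side view agrees. I check its angle just before release to be sure it really fell.

```bash
python3 - <<'E'
from ang import *
for f in('st1_side','rel2_side'):
    im=np.load(f+'.npz')['im']
    t,p=thetas('side',im,np.array([.496,.1722,.091]),8.7);k=(t>20)&(t<76);print([(int(a),int(b)) for a,b in zip(t[k],p[k])])
im,d=get_image('top')
for dx in(-.003,0):
  t,p=thetas('top',im,np.array([.4945+dx,.1722,.091]),8.7);k=(t>24)&(t<44);print([(int(a),int(b)) for a,b in zip(t[k],p[k])])
E
```

```text
[(22, 266), (24, 268), (26, 277), (28, 276), (30, 270), (32, 270), (34, 270), (36, 271), (38, 276), (40, 273), (42, 263), (44, 255), (46, 246), (48, 251), (50, 266), (52, 274), (54, 273), (56, 267), (58, 264), (60, 260), (62, 263), (64, 262), (66, 266), (68, 264), (70, 262), (72, 262), (74, 263)]
[(22, 401), (24, 394), (26, 388), (28, 384), (30, 384), (32, 371), (34, 355), (36, 360), (38, 379), (40, 390), (42, 394), (44, 379), (46, 367), (48, 367), (50, 351), (52, 339), (54, 331), (56, 320), (58, 312), (60, 301), (62, 299), (64, 295), (66, 299), (68, 296), (70, 291), (72, 288), (74, 284)]
[(26, 366), (28, 360), (30, 338), (32, 308), (34, 304), (36, 318), (38, 327), (40, 325), (42, 311)]
[(26, 366), (28, 359), (30, 338), (32, 308), (34, 308), (36, 319), (38, 331), (40, 332), (42, 320)]
```

The wheel fell from 47° to 34°, so B is a true edge. A = -33° and B = +33.5°, so heavy side down is at index θ≈0.3°, a turn of about -33°. Regripping at +17°.

```bash
python3 -m inch '[{"jaw":0.4,"x":0.25,"y":0,"z":0,"turn":0},{"jaw":0.4,"x":0.265,"y":0,"z":0,"turn":0},{"jaw":0.4,"x":0.265,"y":0,"z":0,"turn":0},{"jaw":0.4,"x":0.265,"y":0,"z":0,"turn":0},{"jaw":0.4,"x":0.265,"y":0,"z":0,"turn":0}]'|head -2
python3 -m inch '[{"jaw":0.4,"x":0,"y":0,"z":0.1,"turn":0},{"jaw":0.4,"x":0,"y":0,"z":0.1,"turn":0},{"jaw":0.4,"x":0,"y":0,"z":0,"turn":0}]'|head -2
python3 plan.py .4961 .1584 .118 8.7 2
```

```text
time: 16.95
tool_pos: [0.4955, 0.1591, 0.2222]
time: 17.32
tool_pos: [0.4948, 0.157, 0.181]
t 17.32 pos [0.4948 0.157  0.181 ] yaw 8.75 tilt 0.16
{"x": 0.003, "y": 0.0037, "z": 0.1574, "turn": 0.005}
{"x": 0.003, "y": 0.0037, "z": 0.1574, "turn": 0.005}
```

```bash
python3 -m inch '[{"jaw":0.4,"x":0.006,"y":0.007,"z":0.15,"turn":0},{"jaw":0.4,"x":0,"y":0,"z":0.165,"turn":0},{"jaw":0.4,"x":0,"y":0,"z":0,"turn":0},{"jaw":0.4,"x":0,"y":0,"z":0,"turn":0}]'|grep -v ori
python3 -m inch '[{"jaw":1,"x":0,"y":0,"z":0,"turn":0},{"jaw":1,"x":0,"y":0,"z":0,"turn":0},{"jaw":1,"x":0,"y":0,"z":0,"turn":0}]' 25|grep -v ori
python3 -m inch '[{"jaw":1,"x":0.049,"y":0,"z":-0.0085,"turn":0},{"jaw":1,"x":0.05,"y":0,"z":0.002,"turn":0},{"jaw":1,"x":0.049,"y":0,"z":0.012,"turn":0},{"jaw":1,"x":0,"y":0,"z":0,"turn":0},{"jaw":1,"x":0,"y":0,"z":0,"turn":0}]'|grep -v ori
python3 ang.py g3 side
```

```text
time: 17.82
tool_pos: [0.4983, 0.1583, 0.1205]
force: [-0.4, -0.7, 0.5]
opening: 0.0512
finger_force: 0.0
time: 18.2
tool_pos: [0.4972, 0.1581, 0.1201]
force: [-3.7, -0.3, 6.9]
opening: 0.0218
finger_force: 27.0
time: 18.82
tool_pos: [0.4928, 0.1873, 0.1184]
force: [-2.3, -1.5, 5.9]
opening: 0.0214
finger_force: 28.8
side 18.875 lm [(0.59, [309.7, 206.6], [(np.float64(11.0), np.float64(0.4))])]
-24:355 -22:348 -20:341 -18:332 -16:316 -14:301 -12:284 -10:268 -8:259 -6:255 -4:254 -2:254 0:254 2:257 4:259 6:256 8:260 10:269 12:281 14:285 16:281 18:278 20:277 22:278 24:279 26:285 28:289 30:289 32:286 34:283 36:286 38:294 40:296 42:296 44:296 46:294 48:292 50:298 52:295 54:285 56:281 58:276 60:274 62:275 64:276 66:279 68:277 70:273 72:267 74:264 76:260 78:255 80:258 82:263 84:261 86:255 88:250 90:247 92:245 94:242 96:238 98:234 100:230 102:227 104:226 106:227 108:228 110:228 112:229 114:227 116:230 118:232 120:238 122:248 124:259 126:272 128:283 130:296 132:310 134:325 136:336 138:341 140:345 142:345
```

```bash
python3 -m inch '[{"jaw":0.4,"x":0,"y":0,"z":0,"turn":0},{"jaw":0.4,"x":0,"y":0,"z":0,"turn":0},{"jaw":0.4,"x":0,"y":0,"z":0,"turn":0}]' 20|grep -v ori
python3 -m inch '[{"jaw":0.4,"x":0,"y":0,"z":-0.25,"turn":0},{"jaw":0.4,"x":0,"y":0,"z":-0.25,"turn":0},{"jaw":0.4,"x":-0.3,"y":0,"z":0,"turn":0},{"jaw":0.4,"x":-0.31,"y":0,"z":0,"turn":0},{"jaw":0.4,"x":-0.31,"y":0,"z":0,"turn":0}]'|head -2
python3 -m inch '[{"jaw":0.4,"x":-0.31,"y":0,"z":0,"turn":0},{"jaw":0.4,"x":-0.25,"y":0,"z":0,"turn":0},{"jaw":0.4,"x":0,"y":0,"z":0,"turn":0}]'|head -2
python3 ang.py rel3 top
```

```text
time: 19.3
tool_pos: [0.4931, 0.1876, 0.1179]
force: [0.3, -0.5, -0.1]
opening: 0.0511
finger_force: 0.0
time: 19.92
tool_pos: [0.521, 0.0039, 0.2183]
time: 20.3
tool_pos: [0.5373, -0.1105, 0.2182]
top 20.35 lm [(0.86, [260.6, 250.2], [(np.float64(7.0), np.float64(1.8))]), (0.27, [511.1, 252.1], [(np.float64(95.0), np.float64(231.0))])]
-78:249 -76:250 -74:252 -72:256 -70:263 -68:267 -66:270 -64:275 -62:293 -60:302 -58:313 -56:318 -54:330 -52:349 -50:358 -48:360 -46:354 -44:349 -42:356 -40:363 -38:360 -36:369 -34:381 -32:385 -30:386 -28:384 -26:382 -24:388 -22:394 -20:397 -18:396 -16:395 -14:393 -12:396 -10:391 -8:397 -6:414 -4:416 -2:406 0:387 2:367 4:364 6:379 8:389 10:384 12:383 14:389 16:398 18:396 20:381 22:367 24:359 26:355 28:350 30:347 32:341 34:335 36:330 38:323 40:312 42:298 44:289 46:283 48:272 50:260 52:250 54:242 56:233 58:227 60:224 62:226 64:243 66:270 68:311 70:364 72:414 74:452 76:475 78:485 80:486 82:484 84:481 86:478 88:477
```

```bash
cat > reg.py <<'E'
from ang import *
import sys
def L(f): return np.load(f+'_top.npz')['im'].astype(np.float32)
ref=L('rel');P=np.array([.4915,.1722,.091])
m=np.zeros((480,640),np.uint8)
for x in np.linspace(-.012,.012,7): cv2.polylines(m,[proj('top',pts(np.arange(-95,96,2.),.06,x,P,8.7)).astype(int)],False,1,1)
m=cv2.dilate(m,np.ones((2,2)))>0
vv,uu=np.where(m); 
for f in sys.argv[1:]:
    im=L(f);best=[]
    for s in np.arange(-1.5,1.51,.05):
        for w in np.arange(-.4,.41,.1):
            q=cv2.remap(im,(uu+s).astype(np.float32)[None],(vv+w).astype(np.float32)[None],cv2.INTER_CUBIC)[0]
            e=np.abs(q-ref[vv,uu]).sum(1);best.append((np.minimum(e,90).mean(),s,w))
    b=min(best);dy=-b[1]*1.58/538  # image right = -y
    t,p=thetas('top',L(f).astype(np.uint8),P+[0,dy,0],8.7)
    print(f,'shift px',round(b[1],2),round(b[2],2),'cost',round(float(b[0]),1),'dy mm',round(dy*1e3,2))
    # local dip: profile minus smoothed
    from scipy.ndimage import median_filter
    k=(abs(t)<50);r=p-median_filter(p,11);r=r[k];tt=t[k];i=int(np.argmin(r));w=np.clip(-r[max(i-2,0):i+3],0,None);print('  dip theta',round(float((w*tt[max(i-2,0):i+3]).sum()/w.sum()),1),'depth',round(float(r[i]),0))
E
python3 reg.py rel rel2 rel3
```

```text
rel shift px 0.0 -0.0 cost 0.0 dy mm -0.0
  dip theta -32.3 depth -36.0
rel2 shift px 0.35 0.3 cost 30.8 dy mm -1.03
  dip theta 32.1 depth -24.0
rel3 shift px -0.55 -0.1 cost 23.4 dy mm 1.62
  dip theta 4.5 depth -20.0
```

A = -32.3° and B = +32.1° after correcting for bar shift, so AB/2 = 32.2°, at the edge of the stated band. The wheel is now at 4.5°, so I correct by about -4.6°.

```bash
python3 -m inch '[{"jaw":0.4,"x":0.25,"y":0,"z":0,"turn":0},{"jaw":0.4,"x":0.29,"y":0,"z":0,"turn":0},{"jaw":0.4,"x":0.3,"y":0,"z":0,"turn":0},{"jaw":0.4,"x":0.29,"y":0,"z":0,"turn":0},{"jaw":0.4,"x":0.28,"y":0,"z":0,"turn":0}]'|head -2
python3 -m inch '[{"jaw":0.4,"x":0,"y":0,"z":0.09,"turn":0},{"jaw":0.4,"x":0,"y":0,"z":0.09,"turn":0},{"jaw":0.4,"x":0,"y":0,"z":0,"turn":0}]'|head -2
python3 plan.py .4945 .1722 .1195 8.7 2
```

```text
time: 21.02
tool_pos: [0.4934, 0.1776, 0.218]
time: 21.4
tool_pos: [0.4931, 0.1749, 0.1808]
t 21.4 pos [0.4931 0.1749 0.1808] yaw 8.85 tilt 0.17
{"x": -0.0073, "y": 0.0024, "z": 0.1533, "turn": 0.016}
{"x": -0.0073, "y": 0.0024, "z": 0.1533, "turn": 0.016}
```

```bash
python3 -m inch '[{"jaw":0.4,"x":-0.014,"y":0.005,"z":0.15,"turn":0.02},{"jaw":0.4,"x":0,"y":0,"z":0.156,"turn":0},{"jaw":0.4,"x":0,"y":0,"z":0,"turn":0},{"jaw":0.4,"x":0,"y":0,"z":0,"turn":0}]'|grep -v ori
python3 -m inch '[{"jaw":1,"x":0,"y":0,"z":0,"turn":0},{"jaw":1,"x":0,"y":0,"z":0,"turn":0},{"jaw":1,"x":0,"y":0,"z":0,"turn":0}]' 25|grep -v ori
python3 -m inch '[{"jaw":1,"x":0.013,"y":0,"z":0,"turn":0},{"jaw":1,"x":0.013,"y":0,"z":0,"turn":0},{"jaw":1,"x":0,"y":0,"z":0,"turn":0},{"jaw":1,"x":0,"y":0,"z":0,"turn":0}]'|grep -v ori
python3 -m inch '[{"jaw":0.4,"x":0,"y":0,"z":0,"turn":0},{"jaw":0.4,"x":0,"y":0,"z":0,"turn":0},{"jaw":0.4,"x":0,"y":0,"z":0,"turn":0}]' 20|grep -v ori
python3 -m inch '[{"jaw":0.4,"x":0,"y":0,"z":-0.25,"turn":0},{"jaw":0.4,"x":0,"y":0,"z":-0.25,"turn":0},{"jaw":0.4,"x":-0.3,"y":0,"z":0,"turn":0},{"jaw":0.4,"x":-0.31,"y":0,"z":0,"turn":0},{"jaw":0.4,"x":-0.31,"y":0,"z":0,"turn":0}]'|head -2
python3 -m inch '[{"jaw":0.4,"x":-0.31,"y":0,"z":0,"turn":0},{"jaw":0.4,"x":-0.2,"y":0,"z":0,"turn":0},{"jaw":0.4,"x":0,"y":0,"z":0,"turn":0}]'|head -2
python3 ang.py rel4 top|head -1;python3 reg.py rel4
```

```text
time: 21.9
tool_pos: [0.4972, 0.1715, 0.1221]
force: [0.8, -0.2, 0.0]
opening: 0.0513
finger_force: 0.0
time: 22.28
tool_pos: [0.4964, 0.1711, 0.1218]
force: [-3.9, -0.7, 7.4]
opening: 0.0218
finger_force: 26.6
time: 22.78
tool_pos: [0.496, 0.1738, 0.1217]
force: [-3.4, -6.2, 8.7]
opening: 0.0217
finger_force: 26.9
time: 23.15
tool_pos: [0.4957, 0.1764, 0.1208]
force: [0.2, 0.7, -1.1]
opening: 0.0514
finger_force: 0.0
time: 23.78
tool_pos: [0.5234, -0.0073, 0.221]
time: 24.15
tool_pos: [0.5381, -0.1109, 0.2209]
top 24.2 lm [(0.93, [258.7, 250.0], [(np.float64(2.0), np.float64(1.4))])]
rel4 shift px -0.55 -0.4 cost 31.1 dy mm 1.62
  dip theta 2.1 depth -65.0
```

```bash
python3 -m inch '[{"jaw":0.4,"x":0.25,"y":0,"z":0,"turn":0},{"jaw":0.4,"x":0.29,"y":0,"z":0,"turn":0},{"jaw":0.4,"x":0.3,"y":0,"z":0,"turn":0},{"jaw":0.4,"x":0.29,"y":0,"z":0,"turn":0},{"jaw":0.29,"x":0.26,"y":0,"z":0,"turn":0}]'|head -2
python3 -m inch '[{"jaw":0.4,"x":0,"y":0,"z":0.09,"turn":0},{"jaw":0.4,"x":0,"y":0,"z":0.1,"turn":0},{"jaw":0.4,"x":0,"y":0,"z":0,"turn":0}]'|head -2
python3 plan.py .4945 .1722 .1205 8.7 2
```

```text
time: 24.88
tool_pos: [0.4952, 0.1724, 0.2207]
time: 25.25
tool_pos: [0.4949, 0.1694, 0.1816]
t 25.25 pos [0.4949 0.1694 0.1816] yaw 8.75 tilt 0.18
{"x": 0.0071, "y": -0.0001, "z": 0.1527, "turn": 0.005}
{"x": 0.0071, "y": -0.0001, "z": 0.1527, "turn": 0.005}
```

```bash
python3 -m inch '[{"jaw":0.4,"x":0.012,"y":-0.005,"z":0.15,"turn":0},{"jaw":0.4,"x":0,"y":0,"z":0.156,"turn":0},{"jaw":0.4,"x":0,"y":0,"z":0,"turn":0},{"jaw":0.4,"x":0,"y":0,"z":0,"turn":0}]'|grep -v ori
python3 -m inch '[{"jaw":1,"x":0,"y":0,"z":0,"turn":0},{"jaw":1,"x":0,"y":0,"z":0,"turn":0},{"jaw":1,"x":0,"y":0,"z":0,"turn":0}]' 25|grep -v ori
python3 -m inch '[{"jaw":1,"x":0.012,"y":0,"z":0,"turn":0},{"jaw":1,"x":0.012,"y":0,"z":0,"turn":0},{"jaw":1,"x":0,"y":0,"z":0,"turn":0},{"jaw":1,"x":0,"y":0,"z":0,"turn":0}]'|grep -v ori
python3 -m inch '[{"jaw":0.4,"x":0,"y":0,"z":0,"turn":0},{"jaw":0.4,"x":0,"y":0,"z":0,"turn":0},{"jaw":0.4,"x":0,"y":0,"z":0,"turn":0}]' 20|grep -v ori
python3 -m inch '[{"jaw":0.4,"x":0,"y":0,"z":-0.25,"turn":0},{"jaw":0.4,"x":0,"y":0,"z":-0.25,"turn":0},{"jaw":0.4,"x":-0.3,"y":0,"z":0,"turn":0},{"jaw":0.4,"x":-0.31,"y":0,"z":0,"turn":0},{"jaw":0.4,"x":-0.31,"y":0,"z":0,"turn":0}]'|head -2
python3 -m inch '[{"jaw":0.4,"x":-0.31,"y":0,"z":0,"turn":0},{"jaw":0.4,"x":-0.2,"y":0,"z":0,"turn":0},{"jaw":0.4,"x":0,"y":0,"z":0,"turn":0}]'|head -2
python3 ang.py rel5 top|head -1;python3 reg.py rel5
```

```text
time: 25.75
tool_pos: [0.4963, 0.1708, 0.1229]
force: [1.3, 0.3, -0.0]
opening: 0.0511
finger_force: 0.0
time: 26.12
tool_pos: [0.4964, 0.1706, 0.1227]
force: [-1.2, -0.2, 6.7]
opening: 0.0216
finger_force: 27.9
time: 26.62
tool_pos: [0.4961, 0.1729, 0.1226]
force: [0.6, -6.2, 8.2]
opening: 0.0219
finger_force: 28.2
time: 27.0
tool_pos: [0.4946, 0.1753, 0.1214]
force: [0.0, -0.1, -0.1]
opening: 0.0513
finger_force: 0.0
time: 27.62
tool_pos: [0.5224, -0.0082, 0.2218]
time: 28.0
tool_pos: [0.5372, -0.1118, 0.2217]
top 28.05 lm [(0.66, [256.8, 253.0], [(np.float64(-5.0), np.float64(4.0))])]
rel5 shift px -0.5 -0.4 cost 31.1 dy mm 1.47
  dip theta 0.7 depth -44.0
```

Index at 0.7°, within 1° of heavy side down. Final grip, without turning.

```bash
python3 -m inch '[{"jaw":0.4,"x":0.25,"y":0,"z":0,"turn":0},{"jaw":0.4,"x":0.29,"y":0,"z":0,"turn":0},{"jaw":0.4,"x":0.3,"y":0,"z":0,"turn":0},{"jaw":0.4,"x":0.29,"y":0,"z":0,"turn":0},{"jaw":0.4,"x":0.26,"y":0,"z":0,"turn":0}]'|head -2
python3 -m inch '[{"jaw":0.4,"x":0,"y":0,"z":0.09,"turn":0},{"jaw":0.4,"x":0,"y":0,"z":0.1,"turn":0},{"jaw":0.4,"x":0,"y":0,"z":0,"turn":0}]'|head -2
python3 plan.py .4950 .1735 .1205 8.7 2
```

```text
time: 28.72
tool_pos: [0.4943, 0.1714, 0.2215]
time: 29.1
tool_pos: [0.494, 0.1685, 0.1823]
t 29.1 pos [0.494  0.1685 0.1823] yaw 8.75 tilt 0.19
{"x": 0.012, "y": 0.0043, "z": 0.1546, "turn": 0.005}
{"x": 0.012, "y": 0.0043, "z": 0.1546, "turn": 0.005}
```

```bash
python3 -m inch '[{"jaw":0.4,"x":0.022,"y":0,"z":0.15,"turn":0},{"jaw":0.4,"x":0,"y":0,"z":0.156,"turn":0},{"jaw":0.4,"x":0,"y":0,"z":0,"turn":0},{"jaw":0.4,"x":0,"y":0,"z":0,"turn":0}]'|grep -v ori
python3 -m inch '[{"jaw":1,"x":0,"y":0,"z":0,"turn":0},{"jaw":1,"x":0,"y":0,"z":0,"turn":0},{"jaw":1,"x":0,"y":0,"z":0,"turn":0},{"jaw":1,"x":0.002,"y":0,"z":0,"turn":0},{"jaw":1,"x":0,"y":0,"z":0,"turn":0}]' 30|grep -v ori
python3 ang.py fin side|head -1
python3 - <<'E'
import cv2
b=cv2.imread('pics/fin_side_raw.png')[180:260,270:350];cv2.imwrite('pics/fin_z.png',cv2.resize(b,(560,560),interpolation=2))
E
```

```text
time: 29.6
tool_pos: [0.4961, 0.1719, 0.1237]
force: [-0.1, 0.3, -1.1]
opening: 0.0512
finger_force: 0.0
time: 30.22
tool_pos: [0.4962, 0.1718, 0.1235]
force: [-1.5, -0.2, 8.5]
opening: 0.0213
finger_force: 33.4
side 30.275 lm [(0.76, [308.1, 202.8], [(np.float64(-10.0), np.float64(1.2))])]
```

View pics/fin_z.png

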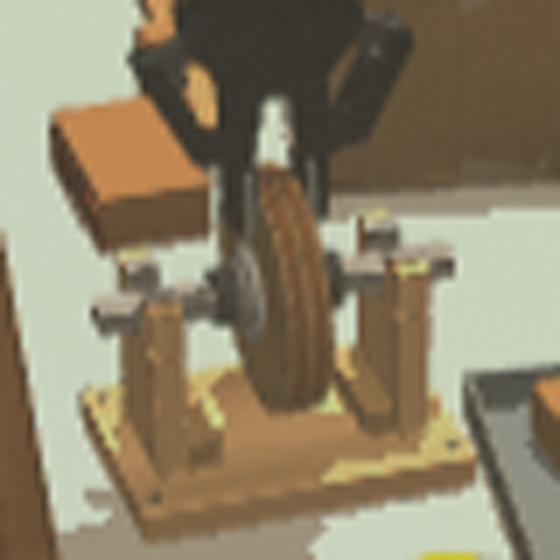

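The picture shows the wheel held by its rim at (270,180), with the bar down in both slots at (150,295) and (400,262). Forces are small, so I hand in.

```bash
python3 -c "
from cell import robot
print(robot.sign_off())"
```

```text
the job is handed in; nothing more can be done
None
```

The job is handed in at about 30 s: the axle bar lies in both slots of the stand, and the gripper holds the wheel still by its rim. The heavy side points straight down to within about 1° by my index-line readings, taken just before the final grip. I have no verdict on the outcome.

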